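# Level the snack turntable with its screw foot

### The job

One foot of the snack turntable hangs above the counter. First turn the turntable by its upright post so that the middle of its empty stretch faces the black hand nut, then screw that nut clockwise until the rubber foot just touches and bears lightly on the counter, without squashing it. Keep the cups and the ramekin upright on the turntable, and leave the clear jar and the bamboo tray where they are.

Things in the scene. Friction and masses are not known exactly. Their poses are not given: they have to be found in the camera images.
- disc_center (a point): centre of the upper face of the stainless turntable disc (240 mm across, 10 mm thick, upper face 50 mm above the counter), on its vertical axis. The disc spins freely either way without end on a ball bearing, with light drag (stops within about half a second when let go). It stands on a fixed steel stand that does not move.
- post_grip (a point): where to grip the upright round steel post on the disc (14 mm thick, standing 115 mm above the disc, its top 165 mm above the counter). The point is on the post's axis, 150 mm above the counter and 95 mm from the disc's axis. The post turns with the disc; it stands exactly opposite the middle of the empty stretch. Everything else on the disc is at most 106 mm above the counter, so fingers gripping here pass above it.
- bay (a point): middle of the empty stretch of the disc, on its upper face, 95 mm from the disc's axis; turns with the disc. The nearest cups or ramekin stand about 62 degrees to each side of it. When it faces the hand nut squarely it is 45 mm (level) from the nut's axis.
- nut_grip (a point): centre (half-way up) of the black ribbed round hand nut, 36 mm across and 22 mm tall, 77 mm above the counter, just outside the disc's rim and 140 mm from the disc's axis, on top of a 24 mm thick steel boss. The nut turns about a vertical axis and stays at its height; it can be gripped across at any yaw. The only other tall thing near it outside the disc is the clear jar.
- nut (a joint): how far the hand nut has been turned clockwise (seen from above), in rad, from 0 to a stop at 8.4; starts between 0 and 3. Clockwise lowers the rod and rubber foot 8 mm per full turn (1.27 mm per rad). The foot first touches the counter at 5.5 and bears lightly at about 6.2; beyond 5.5 its rubber is squashed by 1.27 mm per rad, up to 3.7 mm at the stop. The nut turns easily (about 0.04 N m), feels no different once the foot touches, and stays where it is left.
- rod_top (a point): top end of the 10 mm thick steel rod that goes down through the hand nut and carries the foot. It stands above the nut's top face (88 mm above the counter) by exactly the gap that is left under the foot, so it is level with the nut's top when the foot first touches, and about 1 mm below it when the foot bears lightly.
- foot_pad: round black rubber foot, 32 mm across and 8 mm thick, on the lower end of the rod below the hand nut; origin at the centre of its underside, z up. Its height above the counter (z = 0) is the gap left, 3 to 7 mm at the start. The foot's rubber is soft: about 1.2 N per mm of squash.
- cup1: closed green plastic snack cup, 59 mm across the lid, 54 mm tall, loose on the disc 83 mm from its axis; origin at the centre of its underside, z up
- cup2: closed green plastic snack cup, 59 mm across the lid, 54 mm tall, loose on the disc 83 mm from its axis; origin at the centre of its underside, z up
- cup3: closed green plastic snack cup, 59 mm across the lid, 54 mm tall, loose on the disc 83 mm from its axis; origin at the centre of its underside, z up
- ramekin: matte grey ceramic ramekin, 68 mm across, 40 mm tall, loose on the disc 83 mm from its axis; origin at the centre of its underside, z up
- jar: clear acrylic lidded jar, 76 mm across, 100 mm tall, loose on the counter outside the disc, 90 to 130 mm between axes from the hand nut; origin at the centre of its underside, z up
- tray: small empty bamboo tray, 120 x 80 x 22 mm, loose on the counter outside the disc, on the other side of the nut from the jar; origin at the centre of its underside, x along its length
There are look-alikes about, which are no part of the job. Of the things that look like the ramekin, the middle-sized one is meant. Leave any blue look-alike of the cup1 alone.

How it is judged (in metres and radians):
On the way, in this order (a step that is already met when the one before it is completed fails the run):
1. the empty stretch of the turntable faces the hand nut (within about 20 degrees), its foot still clear of the counter (horizontal distance between bay and nut_grip below 0.062 m and contact force between foot_pad and anything else below 0.05 N), for 0.2 s.
2. the foot touches the counter without being squashed (horizontal distance between bay and nut_grip below 0.062 m and contact force between foot_pad and anything else above 0.1 N and value of joint nut below 6.95 rad), for 0.2 s.
At the end, for the whole second after the job is handed in: The foot bears on the counter (over 0.1 N) with the nut no further than 6.95 rad (1.8 mm of squash) and still; the middle of the empty stretch is within 62 mm of the nut's axis (about 20 degrees either way); cups and ramekin stand upright (20 degrees) on the disc (all of step 2 and velocity of joint nut below 0.05 rad/s and angle between each of cup1, cup2, cup3, ramekin's own z axis and vertical below 0.35 rad and height (world z) of each of cup1, cup2, cup3, ramekin above 0.044 m); the robot touches nothing.
It fails at once if a cup or the ramekin is tipped or falls from the turntable (not (angle between cup1's own z axis and vertical below 0.35 rad and height (world z) of cup1 above 0.044 m) or not (angle between cup2's own z axis and vertical below 0.35 rad and height (world z) of cup2 above 0.044 m) or not (angle between cup3's own z axis and vertical below 0.35 rad and height (world z) of cup3 above 0.044 m) or not (angle between ramekin's own z axis and vertical below 0.35 rad and height (world z) of ramekin above 0.044 m)).
It fails at once if the jar is shoved or tipped (over 15 mm or 20 degrees) (distance of jar from where it was at the start of the episode above 0.015 m or angle between jar's own z axis and vertical above 0.35 rad).
It fails at once if the tray is shoved (over 15 mm) (distance of tray from where it was at the start of the episode above 0.015 m).
It also fails if it takes over 67 s, if anything falls off the work surface, if the arm or the gripper's body presses on something with over 40 N, if the wrist force passes 120 N, or if a joint passes its speed limit or range.

### The arm

A 6-joint arm with a two-finger parallel gripper is mounted at the origin on the work surface. World frame = base frame: x ahead of the robot, y to its left, z up, the work surface at z = 0. Lengths are in m, angles in degrees, forces in N, time in s.
With the tool pointing down it reaches from about 0.25 to 0.8 m from the base axis. Payload 3.9 kg.
Tool frame: the origin (TCP) lies at the very end of the fingers, on their centre line; the grasp point (between the pads) lies 19 mm behind it (tcp_to_grasp is the distance from the TCP to the grasp point, in m); y points along the fingers, x is the direction in which the jaws open and shut, and the axes are right-handed (so a half turn about y gives the same grasp; the last joint's range is limited). The gripper opens to 85 mm and grips with 20 to 120 N. Pads are 22 mm wide; open, the fingers measure 114 mm over their backs; the gripper's body (76 mm by 85 mm) begins 54 mm behind the grasp point. The pads swing forward as they close: fully open they stand 13 mm farther back than shut.
Start: joints at [70.818, 14.897, -7.913, 67.191, 0, 90], TCP at [0.172, 0.496, 0.192] pointing down, gripper open.
Joint ranges: [-159.42, 159.42], [-47.68, 98.78], [-73.54, 78.23], [-108.79, 121.32], [-90, 84.71], [-180, 180]. Speed limits (degrees/s): [147.25, 147.25, 180, 180, 180, 180].

### API

Orientations are given as [roll, pitch, yaw] about the fixed x, y, z axes, in that order (R = Rz(yaw) Ry(pitch) Rx(roll)).
In Python, from station import * gives the robot as it stands.
- The arm moves only by the tool jog_arm, never from a script. Its argument "deltas" is a list that holds one entry, the list of rows, each a list of 7 numbers: the shift along the tool's x, y, z each as a share of 8 cm, from -1 to 1, then the turn, a rotation vector about the tool's x, y, z each as a share of 30 degrees, from -1 to 1, then the closure, from 0 (fully open) to 1 (shut). In form: [[[x, y, z, wx, wy, wz, fingers], ...]]. A call has 1 to 12 rows; each row shifts and turns the commanded pose from where the row before left it, along the tool's axes as they then stand; what a row does not reach is not made up. A row lasts 1/8 s, in which the tool goes at most 62.5 mm and 10.7 degrees, less where a joint would pass 70% of its speed; a pose out of reach is approached as far as the arm can. A call with a number of a shift or a turn outside -1 to 1 is refused whole. A call with a gripper value outside its range is refused whole. The fingers move at their own pace and stop on an object; "force" is the grip in N (left out, the last holds). Time passes only in rows, so rows that do not move let the fingers close. It gives the time, the measured TCP pose, the force and the opening at its end, in the units of the state.
- get_state(): the state, without advancing time (a new reading comes with each control period).
- camera(name): name is "side" or "top"; returns a dict with "pixels" (400x640x3 uint8, red, green, blue), "depth" (400x640 float32, m along the optical axis (not along the pixel's ray), 0 where there is no reading), "fx", "fy", "cx", "cy" (pixels), "camera_from_world" (4x4, takes a point from world to camera coordinates). Camera axes: x right, y down, z forward; pixel columns grow to the right and rows downward; lengths in m; the calibration is good to about 2 mm. A picture is of the moment at which its call begins.
- close_job(): hands the job in, once; it reports no verdict.
Trained networks look in the newest picture that a camera, given by its name, has taken for a name from the list of things; names that differ only in an ending like _2 or _b are one class to them, and where a whole thing is asked for, a point or a joint stands for the part that bears it (a point fixed in the world has none). Each returns a list of dicts, best first, with "score" (0 to 1); they miss things now and then, are a little off and sometimes report something else, mostly with a low value. They report only what shows in the picture. A call takes as long as a camera call. They do not tell look-alikes from the thing itself.
- search_frame(camera, label): "rect" ([centre column, centre row, width, height] in pixels, round what is visible of it).
- cut_out(camera, label): "region" (400x640 bool, what is visible of it) and "rect" ([centre column, centre row, width, height] in pixels, round what is visible of it).
The state is a dict: "t": time; "joint_pos": joint angles; "dq": joint speeds; "joint_efforts": joint torques, N m; "eef_pos": TCP position; "tcp_rot": TCP orientation; "wrist_force": force on the tool from outside, world axes, zero at the start; "wrist_torque": the same for the moment, N m; "opening": finger opening in m.
Only numpy, scipy, OpenCV 4.12 (cv2) and the standard library are available. Lean on these libraries where they do the work, as an engineer would, in place of code of your own. Each camera call takes 0.05 s, during which the arm holds its last target. There are 200 camera calls.

## Working session

There is one attempt and no reset: what is moved stays moved. The work goes in short steps, Python scripts to look and compute and a tool call to move; the robot and the scene stay as the last step left them, time stands still between calls to the robot, and variables do not carry over. Pictures are saved under pics/ and viewed, about 8 in all and at most 12, crops included, and the job is handed in when it is done.

Besides the shell and the picture viewer there is one more tool, called as name(argument=value, ...) on one line, values as JSON. jog_arm: Moves the arm, as the interface text tells. Its arguments: {"type":"object","properties":{"deltas":{"type":"array","items":{"type":"array","items":{"type":"array","items":{"type":"number"}}}},"force":{"type":"number"}},"required":["deltas"]}

```bash
mkdir -p pics; cat > h.py <<'E'
from station import *
import numpy as np, cv2
def snap(n,f=None):
    c=camera(n)
    if f: cv2.imwrite('pics/'+f,cv2.cvtColor(c['pixels'],cv2.COLOR_RGB2BGR))
    return c
def world(c,u,v,d):
    p=np.array([(u-c['cx'])/c['fx']*d,(v-c['cy'])/c['fy']*d,d,1])
    return (np.linalg.inv(c['camera_from_world'])@p)[:3]
def atz(c,u,v,z):
    T=np.linalg.inv(c['camera_from_world']); o=T[:3,3]
    r=T[:3,:3]@np.array([(u-c['cx'])/c['fx'],(v-c['cy'])/c['fy'],1])
    return o+r*(z-o[2])/r[2]
def cloud(c):
    v,u=np.mgrid[:400,:640]; d=c['depth'].astype(float)
    P=np.stack([(u-c['cx'])/c['fx']*d,(v-c['cy'])/c['fy']*d,d,np.ones_like(d)],-1)
    W=(P@np.linalg.inv(c['camera_from_world']).T)[...,:3]; W[d<=0]=np.nan
    return W
def proj(c,p):
    q=c['camera_from_world']@np.append(p,1); return c['fx']*q[0]/q[2]+c['cx'],c['fy']*q[1]/q[2]+c['cy']
E
python3 - <<'E'
from h import *
for n in('top','side'):
    c=snap(n,n+'0.png'); W=cloud(c)
    print(n,c['fx'],np.linalg.inv(c['camera_from_world'])[:3,3].round(3))
    for l in('post_grip','nut_grip','foot_pad','cup1','ramekin','jar','tray','disc_center','rod_top'):
        for r in cut_out(n,l)[:6]:
            m=r['region']; print(l,round(r['score'],2),np.round(r['rect']).tolist(),np.nanmedian(W[m],0).round(3),np.nanmax(W[m][:,2]).round(3) if m.any() else '')
print(get_state())
E
python3 -c "
import cv2,numpy as np
" 
```

```text
top 492.7373505737223 [0.442 0.002 1.118]
post_grip 0.82 [323.0, 235.0, 107.0, 106.0] [ 0.548 -0.001  0.049] 0.167
nut_grip 0.51 [372.0, 190.0, 12.0, 17.0] [ 0.645 -0.104  0.087] 0.092
foot_pad 0.36 [288.0, 226.0, 29.0, 33.0] [0.574 0.081 0.057] 0.093
cup1 0.7 [362.0, 239.0, 32.0, 32.0] [ 0.539 -0.083  0.103] 0.109
cup1 0.69 [308.0, 192.0, 23.0, 24.0] [0.635 0.029 0.103] 0.11
cup1 0.66 [341.0, 270.0, 31.0, 28.0] [ 0.477 -0.033  0.103] 0.108
cup1 0.64 [292.0, 129.0, 23.0, 25.0] [0.793 0.07  0.053] 0.06
ramekin 0.62 [220.0, 250.0, 26.0, 24.0] [0.52  0.237 0.005] 0.035
ramekin 0.6 [284.0, 225.0, 30.0, 34.0] [0.575 0.082 0.056] 0.093
ramekin 0.59 [209.0, 199.0, 48.0, 46.0] [0.635 0.262 0.011] 0.061
jar 0.78 [369.0, 146.0, 37.0, 44.0] [ 0.745 -0.101  0.097] 0.105
jar 0.27 [285.0, 226.0, 28.0, 32.0] [0.573 0.082 0.057] 0.093
tray 0.72 [413.0, 223.0, 49.0, 55.0] [ 0.584 -0.207  0.006] 0.026
disc_center 0.79 [323.0, 237.0, 115.0, 107.0] [ 0.548 -0.     0.049] 0.167
rod_top 0.24 [368.0, 144.0, 34.0, 47.0] [ 0.745 -0.101  0.097] 0.105
side 472.9893052860126 [ 0.404 -0.659  0.921]
post_grip 0.9
[... 1162 characters left out ...]
.0, 5.0] [ 0.649 -0.107  0.092] 0.095
{'t': 1.0, 'joint_pos': array([ 7.08175642e+01,  1.48948800e+01, -7.91301544e+00,  6.71919153e+01,
       -2.85388174e-04,  8.99991758e+01]), 'dq': array([-0.05601619,  0.06040033, -0.00701884,  0.02836523,  0.04336349,
       -0.06250121]), 'joint_efforts': array([ 4.15779614e-04, -4.05623567e+01,  2.54239279e+01,  1.00747322e-03,
        5.64022514e-06, -5.02988968e-06]), 'eef_pos': array([0.17249716, 0.49582827, 0.19161975]), 'tcp_rot': array([-9.00002854e+01, -1.89246120e-04,  7.08183884e+01]), 'wrist_force': array([-0.05394631,  1.46855866, -0.37710668]), 'wrist_torque': array([-0.03173069,  0.03927952, -0.02813792]), 'opening': 0.08502367060916398}
```

```bash
python3 - <<'E'
from h import *
from scipy.optimize import least_squares
def fit(p):
    A=np.c_[2*p,np.ones(len(p))]; s=np.linalg.lstsq(A,(p**2).sum(1),rcond=None)[0]; return s[:2],np.sqrt(s[2]+s[:2]@s[:2])
near=lambda W,x,y,r:np.hypot(W[...,0]-x,W[...,1]-y)<r
for n in('top','side'):
    c=snap(n); W=cloud(c); ok=near(W,.55,0,.2)
    m=ok&(W[...,2]>.115)&near(W,.55,0,.16); print(n,'post',m.sum(),np.nanmedian(W[m],0).round(4),(np.nanmax(W[m],0)+np.nanmin(W[m],0))/2)
    m=ok&(abs(W[...,2]-.05)<.006)&near(W,.55,0,.14); h=cv2.convexHull(W[m][:,:2].astype(np.float32))[:,0].astype(float); print('disc',fit(h))
    m=near(W,.645,-.108,.03)&(W[...,2]>.08)&(W[...,2]<.1); q=W[m]; print('nut',m.sum(),cv2.minEnclosingCircle(q[:,:2].astype(np.float32)),q.mean(0)); print('z',np.sort(q[:,2]).round(4)[-12:],np.median(q[:,2]))
    for nm,x,y,r,z in(('jar',.745,-.103,.06,.09),('rk',.575,.084,.045,.08),('c1',.635,.029,.04,.095),('c2',.539,-.085,.04,.095),('c3',.477,-.035,.04,.095)):
        m=near(W,x,y,r)&(W[...,2]>z)&(W[...,2]<.112); print(nm,cv2.minEnclosingCircle(W[m][:,:2].astype(np.float32)))
    b=c['pixels'][90:290,180:460]; 
    cv2.imwrite(f'pics/{n}1.png',cv2.resize(b[...,::-1],None,fx=2.8,fy=2.8,interpolation=cv2.INTER_CUBIC))
E
```

```text
top post 69 [ 0.6255 -0.0598  0.1615] [ 0.62773474 -0.06076552  0.14128093]
disc (array([ 5.55314120e-01, -4.75415316e-05]), np.float64(0.11905107309193577))
nut 214 ((0.6478680968284607, -0.10465994477272034), 0.018062612041831017) [ 0.64770593 -0.10444907  0.08698328]
z [0.0908 0.0909 0.0909 0.091  0.0912 0.0913 0.0914 0.0914 0.0922 0.0925
 0.0926 0.0937] 0.0870555951639832
jar ((0.7568364143371582, -0.10419671982526779), 0.03375331312417984)
rk ((0.5708122849464417, 0.07972855120897293), 0.03393733501434326)
c1 ((0.6361516118049622, 0.03018786385655403), 0.029475687071681023)
c2 ((0.539988100528717, -0.08280724287033081), 0.02950364723801613)
c3 ((0.4775303304195404, -0.03394521772861481), 0.02921186573803425)
side post 120 [ 0.6282 -0.0663  0.1487] [ 0.63012081 -0.06337036  0.14108733]
disc (array([ 0.55734984, -0.00228402]), np.float64(0.12015662084269742))
nut 194 ((0.6496928930282593, -0.10531337559223175), 0.018897727131843567) [ 0.64890043 -0.10768966  0.0877949 ]
z [0.0912 0.0913 0.0916 0.0919 0.0921 0.0921 0.0921 0.0926 0.093  0.0931
 0.0936 0.0948] 0.08803526555604191
jar ((0.7590593099594116, -0.1060972809791565), 0.03444033861160278)
rk ((0.5736042261123657, 0.07823336869478226), 0.03522953391075134)
c1 ((0.6374189257621765, 0.028815142810344696), 0.03050696849822998)
c2 ((0.5420853495597839, -0.08369087427854538), 0.03088182397186756)
c3 ((0.47957196831703186, -0.03463368862867355), 0.030995842069387436)
```

View pics/top1.png

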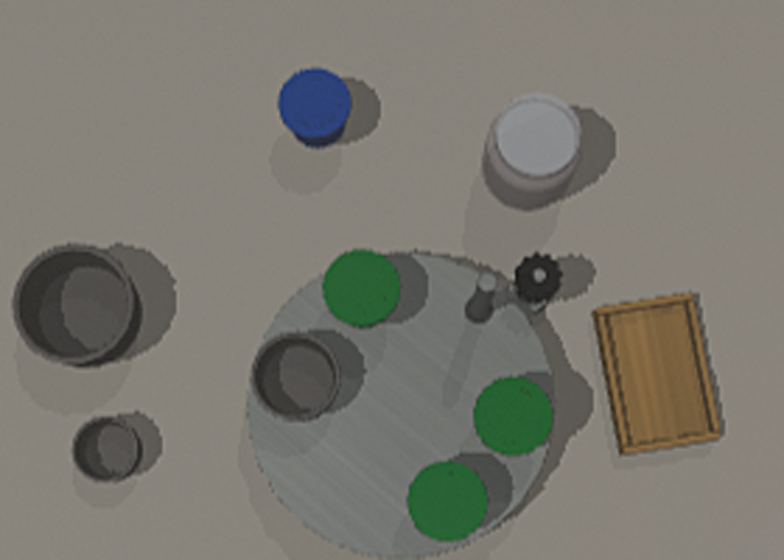

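View pics/side1.png

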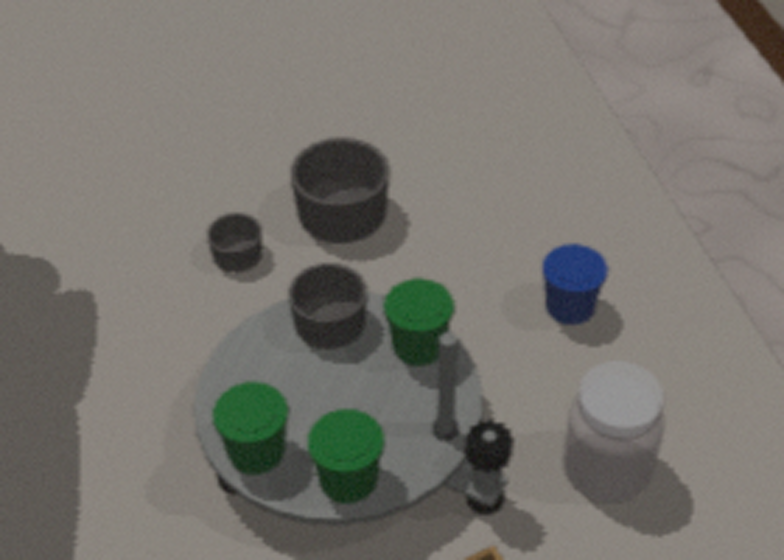

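The top view shows the post (crop 487,285) close to the nut (538,275). The jar is at (535,150), the tray at (660,370), and the three green cups and the middle ramekin are on the disc. The blue cup and the other two grey bowls are look-alikes. The disc has to turn about 171° counter-clockwise.

jog_arm(deltas=[[[-0.2,0,-0.32,0,0,0,0],[-0.39,0,-0.64,0,0,0,0],[-0.39,0,-0.64,0,0,0,0],[-0.39,0,-0.64,0,0,0,0],[-0.39,0,-0.64,0,0,0,0],[-0.39,0,-0.64,0,0,0,0],[-0.39,0,-0.64,0,0,0,0],[-0.39,0,-0.64,0,0,0,0],[-0.39,0,-0.64,0,0,0,0],[-0.39,0,-0.64,0,0,0,0],[-0.39,0,-0.64,0,0,0,0],[-0.3,0,-0.5,0,0,0,0]]], force=25)

```text
t: 2.6
eef_pos: [0.6038, -0.0286, 0.1915]
tcp_rot: [-90.0, -0.0, 70.7]
wrist_force: [-0.0, 0.3, 1.6]
opening: 0.0854
```

```bash
python3 -c "
from h import *
s=get_state();print(s['t'],s['joint_pos'].round(1),s['eef_pos'].round(4),s['tcp_rot'].round(1))"
```

```text
2.6 [-2.7 22.8  3.7 70.9 -0.  16.6] [ 0.6038 -0.0286  0.1915] [-90.   -0.   70.7]
```

jog_arm(deltas=[[[-0.142,0,-0.217,0,0,0,0],[-0.142,0,-0.217,0,0,0,0],[0,0,0,0,0.23,0,0],[0,0,0,0,0.23,0,0],[0,0,0,0,0.23,0,0],[0,0.25,0,0,0,0,0],[0,0.25,0,0,0,0,0],[0,0.25,0,0,0,0,0],[0,0,0,0,0,0,0.3]]])

```text
t: 3.72
eef_pos: [0.6261, -0.0591, 0.1298]
tcp_rot: [-89.8, 0.1, 50.1]
wrist_force: [-0.8, -0.3, 0.4]
opening: 0.07
```

```bash
python3 - <<'E'
from h import *
s=get_state();print(s['t'],s['joint_pos'].round(1),s['eef_pos'].round(4),s['tcp_rot'].round(1),s['opening'])
c=snap('side'); b=c['pixels'][150:310,220:440]
cv2.imwrite('pics/s2.png',cv2.resize(b[...,::-1],None,fx=3,fy=3,interpolation=cv2.INTER_CUBIC))
E
```

```text
3.725 [-5.4 26.9  1.2 64.5 -0.  34.5] [ 0.6261 -0.0591  0.1298] [-89.8   0.1  50.1] 0.06995781443030127
```

View pics/s2.png

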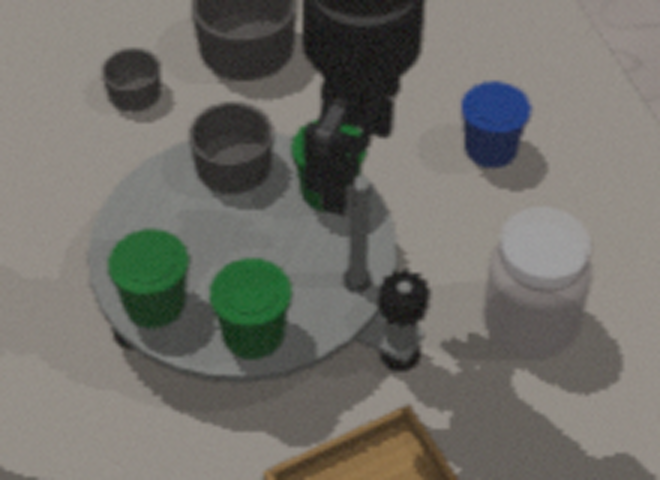

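The post's top is at crop (360,187), and the gripper seems to be behind and to the left of it. I'll check this by projection.

```bash
python3 - <<'E'
from h import *
c=snap('side'); W=cloud(c)
f=lambda p:((np.array(proj(c,p))-[220,150])*3).round()
y=np.radians(50);x=np.array([np.cos(y),np.sin(y),0]);t=np.array([.6261,-.0591,.13])
print(f(t),f(t+x*.035),f(t-x*.035),f([.629,-.0615,.165]),f([.629,-.0615,.05]))
for u,v in((345,190),(320,195),(375,120),(335,150),(360,187),(358,230)): print(u,v,W[150+v//3,220+u//3].round(3))
E
```

```text
[353. 212.] [370. 178.] [335. 248.] [358. 182.] [355. 280.]
345 190 [ 0.6   -0.114  0.228]
320 195 [0.623 0.01  0.071]
375 120 [ 0.63  -0.085  0.253]
335 150 [ 0.592 -0.115  0.27 ]
360 187 [ 0.629 -0.064  0.164]
358 230 [ 0.627 -0.067  0.121]
```

```bash
python3 - <<'E'
from h import *
y=np.radians(50);x=np.array([np.cos(y),np.sin(y)]);z=np.array([-x[1],x[0]]);t=np.array([.6261,-.0591])
for n in('top','side'):
    c=snap(n,n+'3.png'); W=cloud(c); m=(W[...,2]>.115)&(np.hypot(W[...,0]-t[0],W[...,1]-t[1])<.1)
    v,u=np.nonzero(m); P=W[m]; d=P[:,:2]-t
    for lo in np.arange(.115,.3,.015):
        k=(P[:,2]>=lo)&(P[:,2]<lo+.015)
        if k.any(): print(n,round(lo,3),k.sum(),'x',(d[k]@x).min().round(3),(d[k]@x).max().round(3),'z',(d[k]@z).min().round(3),(d[k]@z).max().round(3))
b=snap('side')['pixels'][100:280,260:400]
cv2.imwrite('pics/s4.png',cv2.resize(b[...,::-1],None,fx=3.3,fy=3.3,interpolation=cv2.INTER_NEAREST))
E
```

```text
top 0.22 21 x 0.049 0.062 z -0.001 0.011
top 0.235 18 x 0.051 0.064 z 0.001 0.011
top 0.25 16 x 0.052 0.067 z 0.002 0.01
top 0.265 82 x 0.052 0.069 z -0.015 0.012
top 0.28 33 x 0.052 0.067 z -0.013 0.009
side 0.115 26 x -0.007 0.001 z -0.011 0.0
side 0.13 24 x -0.007 0.005 z -0.012 -0.0
side 0.145 18 x -0.007 0.003 z -0.012 -0.007
side 0.16 16 x -0.007 0.006 z -0.011 -0.005
side 0.175 45 x -0.042 0.038 z -0.015 0.007
side 0.19 79 x -0.044 0.039 z -0.016 0.005
side 0.205 31 x -0.038 0.039 z -0.016 -0.007
side 0.22 88 x -0.062 0.056 z -0.017 0.007
side 0.235 111 x -0.064 0.034 z -0.021 0.008
side 0.25 132 x -0.066 0.026 z -0.022 0.013
side 0.265 180 x -0.068 0.011 z -0.024 0.016
side 0.28 183 x -0.067 -0.012 z -0.024 0.008
side 0.295 134 x -0.038 0.007 z -0.041 0.026
```

View pics/s4.png

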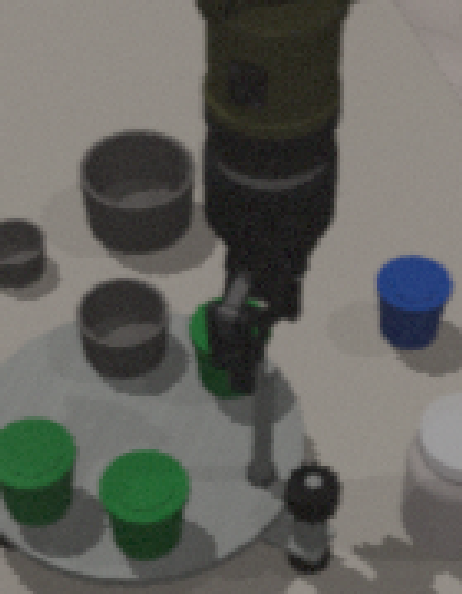

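jog_arm(deltas=[[[0,0,0,0,0,0,1],[0,0,0,0,0,0,1],[0,0,0,0,0,0,1],[0,0,0,0,0,0,1],[0,0,0,0,0,0,1],[0,0,0,0,0,0,1]]], force=25)

```text
t: 4.72
eef_pos: [0.6277, -0.0592, 0.1316]
tcp_rot: [-90.0, 0.0, 50.1]
wrist_force: [0.3, 0.2, -0.2]
opening: -0.0002
```

```bash
python3 - <<'E'
from h import *
s=get_state();print(s['t'],s['eef_pos'].round(4),s['opening'],s['wrist_force'].round(1))
y=np.radians(50);x=np.array([np.cos(y),np.sin(y)]);z=np.array([-x[1],x[0]]);t=np.array([.6261,-.0591])
for n in('side',):
    c=snap(n); W=cloud(c); m=(W[...,2]>.115)&(np.hypot(W[...,0]-t[0],W[...,1]-t[1])<.1)
    P=W[m]; d=P[:,:2]-t
    for lo in np.arange(.115,.3,.015):
        k=(P[:,2]>=lo)&(P[:,2]<lo+.015)
        if k.any(): print(n,round(lo,3),k.sum(),'x',(d[k]@x).min().round(3),(d[k]@x).max().round(3),'z',(d[k]@z).min().round(3),(d[k]@z).max().round(3))
b=c['pixels'][150:270,280:400]
cv2.imwrite('pics/s5.png',cv2.resize(b[...,::-1],None,fx=4,fy=4,interpolation=cv2.INTER_NEAREST))
E
```

```text
4.725 [ 0.6277 -0.0592  0.1316] -0.00021418643823099633 [ 0.3  0.2 -0.2]
side 0.115 27 x -0.008 -0.0 z -0.011 -0.001
side 0.13 26 x -0.008 0.003 z -0.011 -0.0
side 0.145 32 x -0.008 0.003 z -0.012 0.0
side 0.16 26 x -0.008 0.001 z -0.013 0.007
side 0.175 42 x -0.014 0.003 z -0.015 0.007
side 0.19 39 x -0.016 0.008 z -0.015 0.002
side 0.205 24 x -0.029 0.026 z -0.017 0.008
side 0.22 55 x -0.038 0.043 z -0.019 0.003
side 0.235 74 x -0.05 0.037 z -0.021 0.012
side 0.25 139 x -0.063 0.015 z -0.021 0.016
side 0.265 165 x -0.061 0.008 z -0.023 0.015
side 0.28 90 x -0.042 -0.014 z -0.022 0.007
side 0.295 149 x -0.038 0.009 z -0.042 0.03
```

View pics/s5.png

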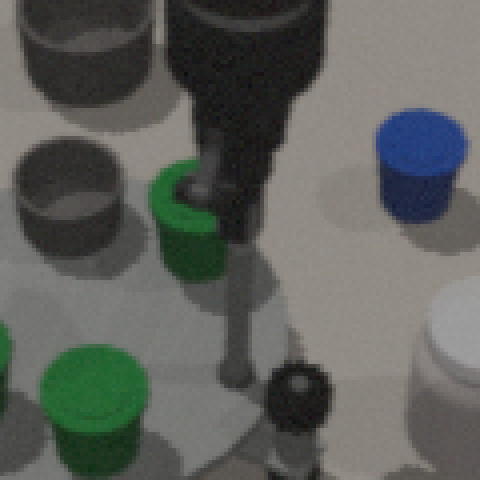

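The gripper shut fully, and the picture shows its tips just above the post's top. The real finger ends are therefore about 36 mm higher than the reported TCP. I'll open, go down about 30 mm and grip again.

jog_arm(deltas=[[[0,0,0,0,0,0,0.4],[0,0,0,0,0,0,0.4],[0,0,0,0,0,0,0.4],[0,0,0,0,0,0,0.4],[0,0.2,-0.03,0,0,0,0.4],[0,0.2,0,0,0,0,0.4],[0,0,0,0,0,0,1],[0,0,0,0,0,0,1],[0,0,0,0,0,0,1],[0,0,0,0,0,0,1]]], force=25)

```text
t: 6.02
eef_pos: [0.6294, -0.0608, 0.0994]
tcp_rot: [-90.0, 0.0, 50.1]
wrist_force: [-0.1, 0.0, -4.2]
opening: 0.0131
```

```bash
python3 - <<'E'
from h import *
s=get_state();print(s['t'],s['eef_pos'].round(4),s['tcp_rot'].round(2),s['opening'],s['wrist_force'].round(1))
from numpy import *
# circle plan
c=array([.5563,-.001]);p=s['eef_pos'][:2]; d=p-c; print('r',hypot(*d),'ang',degrees(arctan2(d[1],d[0])))
E
```

```text
6.025 [ 0.6294 -0.0608  0.0994] [-8.998e+01  1.000e-02  5.012e+01] 0.013138015461280008 [-0.1  0.  -4.2]
r 0.0944241312805226 ang -39.270414038438616
```

jog_arm(deltas=[[[0.062,0,0.0016,0,-0.1,0,1],[0.1235,0,0.0065,0,-0.2,0,1],[0.1235,0,0.0065,0,-0.2,0,1],[0.1235,0,0.0065,0,-0.2,0,1],[0,0,0,0,0,0,1]]])

```text
t: 6.65
eef_pos: [0.6464, -0.0301, 0.0994]
tcp_rot: [-90.0, -0.0, 71.1]
wrist_force: [-0.2, -0.7, -4.3]
opening: 0.0129
```

```bash
cat > st.py <<'E'
from h import *
s=get_state();c=np.array([.5563,-.001]);d=s['eef_pos'][:2]-c
print(s['t'],s['eef_pos'].round(4),s['tcp_rot'].round(2),round(s['opening'],4),s['wrist_force'].round(1),s['joint_pos'].round(1),'r',np.hypot(*d),'ang',np.degrees(np.arctan2(d[1],d[0])))
E
python3 st.py
```

```text
6.65 [ 0.6464 -0.0301  0.0994] [-89.97  -0.    71.11] 0.0129 [-0.2 -0.7 -4.3] [-2.7 29.5  0.9 61.4  0.  16.2] r 0.09466653307150344 ang -17.9001960848528
```

jog_arm(deltas=[[[0.1235,0,0.0065,0,-0.2,0,1],[0.1235,0,0.0065,0,-0.2,0,1],[0.1235,0,0.0065,0,-0.2,0,1],[0.1235,0,0.0065,0,-0.2,0,1],[0.1235,0,0.0065,0,-0.2,0,1],[0.1235,0,0.0065,0,-0.2,0,1],[0.1235,0,0.0065,0,-0.2,0,1],[0.1235,0,0.0065,0,-0.2,0,1],[0.1235,0,0.0065,0,-0.2,0,1],[0.1235,0,0.0065,0,-0.2,0,1],[0.1235,0,0.0065,0,-0.2,0,1],[0.062,0,0.0016,0,-0.1,0,1]]])

```text
t: 8.15
eef_pos: [0.6177, 0.0737, 0.0995]
tcp_rot: [-90.1, -0.1, 140.1]
wrist_force: [1.7, 4.1, -5.3]
opening: 0.013
```

```bash
python3 st.py
```

```text
8.15 [0.6177 0.0737 0.0995] [-9.0130e+01 -6.0000e-02  1.4014e+02] 0.013 [ 1.7  4.1 -5.3] [  6.7  27.1  -3.3  59.6   0.1 -43.4] r 0.09666604977847758 ang 50.57060554424296
```

jog_arm(deltas=[[[0.1235,0,0.008,0,-0.2,0,1],[0.1235,0,0.008,0,-0.2,0,1],[0.1235,0,0.008,0,-0.2,0,1],[0.1235,0,0.008,0,-0.2,0,1],[0.1235,0,0.008,0,-0.2,0,1],[0.1235,0,0.008,0,-0.2,0,1],[0.1235,0,0.008,0,-0.2,0,1],[0.1235,0,0.008,0,-0.2,0,1],[0.1235,0,0.008,0,-0.2,0,1],[0.1235,0,0.008,0,-0.2,0,1],[0.1235,0,0.008,0,-0.2,0,1],[0.1235,0,0.008,0,-0.2,0,1]]])

```text
t: 9.65
eef_pos: [0.5032, 0.0818, 0.0994]
tcp_rot: [-90.5, -0.0, -147.7]
wrist_force: [-5.1, 10.3, -1.3]
opening: 0.0131
```

```bash
python3 st.py
```

```text
9.65 [0.5032 0.0818 0.0994] [-9.0530e+01 -1.0000e-02 -1.4768e+02] 0.0131 [-5.1 10.3 -1.3] [   8.9   16.9  -19.5   53.8    0.5 -113.4] r 0.09842008784275612 ang 122.68334787532751
```

jog_arm(deltas=[[[0.1,0,0,0,-0.15,0,1],[0.06,0,0,0,-0.1,0,1],[0,0,0,0,0,0,1],[0,0,0,0,0,0,0.4],[0,0,0,0,0,0,0.4],[0,0,0,0,0,0,0.4],[0,-0.4,0,0,0,0,0.4],[0,-0.7,0,0,0,0,0.2],[0,-0.3,0,0,0,0,0]]])

```text
t: 10.78
eef_pos: [0.4979, 0.0714, 0.215]
tcp_rot: [-89.8, 0.2, -140.4]
wrist_force: [0.7, 0.5, -0.2]
opening: 0.0835
```

```bash
python3 st.py; python3 - <<'E'
from h import *
near=lambda W,x,y,r:np.hypot(W[...,0]-x,W[...,1]-y)<r
R=[]
for n in('top','side'):
    c=snap(n); W=cloud(c)
    m=near(W,.55,0,.13)&(W[...,2]>.118)&(W[...,2]<.17); print(n,'post',m.sum(),np.median(W[m],0).round(4))
    m=near(W,.648,-.105,.022)&(W[...,2]>.08)&(W[...,2]<.1); q=W[m]; print('nut',m.sum(),cv2.minEnclosingCircle(q[:,:2].astype(np.float32)),q.mean(0))
    for nm,x,y in(('jar',.7568,-.104),):
        m=near(W,x,y,.06)&(W[...,2]>.09)&(W[...,2]<.112); print(nm,cv2.minEnclosingCircle(W[m][:,:2].astype(np.float32)))
    R.append(cv2.resize(c['pixels'][90:290,200:440][...,::-1],None,fx=1.65,fy=2,interpolation=cv2.INTER_CUBIC))
cv2.imwrite('pics/b6.png',np.hstack(R))
E
```

```text
10.775 [0.4979 0.0714 0.215 ] [ -89.83    0.25 -140.42] 0.0835 [ 0.7  0.5 -0.2] [   8.2   12.    -8.4   69.4   -0.  -121.4] r 0.09301864990940333 ang 128.9061975479666
top post 0 [nan nan nan]
nut 211 ((0.6480123400688171, -0.10466305166482925), 0.01801048219203949) [ 0.64768486 -0.10455545  0.08671716]
jar ((0.7574242949485779, -0.10405423492193222), 0.03362877666950226)
side post 109 [0.4946 0.0662 0.1476]
nut 201 ((0.6489380598068237, -0.10604354739189148), 0.018935048952698708) [ 0.64900154 -0.10787267  0.08756125]
jar ((0.758433997631073, -0.10523194819688797), 0.03410252928733826)
  return _methods._mean(a, axis=axis, dtype=dtype,
  ret = um.true_divide(
```

View pics/b6.png

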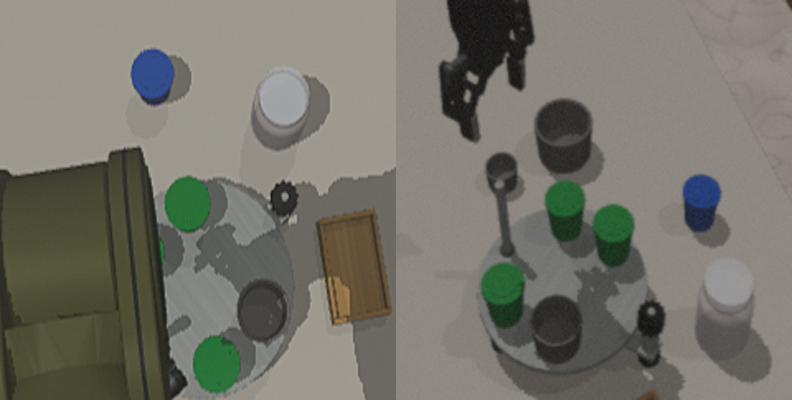

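The empty stretch now faces the nut (left picture, nut at (284,198)). The post is at about 130° against a target of 131.7°, and all cups are upright. Next I measure the gap from the rod top.

```bash
cat > gap.py <<'E'
from h import *
import sys
N=int(sys.argv[1])
for n in('top','side'):
    D=[]
    for i in range(N):
        c=snap(n); D.append(c['depth'])
    D=np.array(D,float); D[D<=0]=np.nan; c['depth']=np.nanmean(D,0); W=cloud(c); cen=np.array({'top':(.6478,-.1046),'side':(.6487,-.106)}[n])
    r=np.hypot(W[...,0]-cen[0],W[...,1]-cen[1]); z=W[...,2]; k=(z>.08)&(z<.1)
    rod=k&(r<.0035); ann=k&(r>.008)&(r<.014)
    print(n,'rod',rod.sum(),np.sort(z[rod]).round(4),'nut',ann.sum(),np.median(z[ann]).round(4),z[ann].std().round(4),'gap mm',1e3*(np.median(z[rod])-np.median(z[ann])))
    b=k&(r<.017)&(z>np.median(z[ann])+.0015); print(b.sum(),W[b].mean(0))
E
python3 gap.py 6
```

```text
top rod 8 [0.0882 0.0896 0.0897 0.0902 0.0905 0.0915 0.0916 0.092 ] nut 92 0.087 0.0007 gap mm 3.367878254889267
18 [ 0.64817243 -0.10484186  0.09022829]
side rod 8 [0.0885 0.0907 0.0914 0.0914 0.0916 0.0917 0.0918 0.093 ] nut 70 0.0885 0.0006 gap mm 3.0284376409321356
14 [ 0.6495233  -0.10636706  0.09185144]
```

jog_arm(deltas=[[[0,0,0.5,0,0,0,0.2],[0,0,0.62,0,0,0,0.2],[-0.01,0,0.62,0,0,0,0.2],[-0.01,0,0.62,0,0,0,0.2],[-0.02,0,0.54,0,0,0,0.2],[0,0.5,0,0,0,0,0.2],[0,0.5,0,0,0,0,0.2],[0,0.5,0,0,0,0,0.2],[0,0,0,0,0,0,0.2]]])

```text
t: 12.6
eef_pos: [0.6429, -0.1048, 0.0878]
tcp_rot: [-90.4, -0.3, -140.4]
wrist_force: [-0.3, 0.3, -0.8]
opening: 0.0683
```

```bash
python3 st.py; cat > fing.py <<'E'
from h import *
s=get_state(); t=s['eef_pos'][:2]; y=np.radians(s['tcp_rot'][2]); x=np.array([np.cos(y),np.sin(y)]); z=np.array([-x[1],x[0]])
print('nut rel TCP: x,z mm',1e3*(np.array([.6485,-.1053])-t)@x,1e3*(np.array([.6485,-.1053])-t)@z)
c=snap('side'); W=cloud(c); m=(W[...,2]>.06)&(np.hypot(W[...,0]-t[0],W[...,1]-t[1])<.06)
P=W[m]; d=P[:,:2]-t
for lo in np.arange(.06,.24,.012):
    k=(P[:,2]>=lo)&(P[:,2]<lo+.012)
    if k.any(): print(round(lo,3),k.sum(),'x',(d[k]@x).min().round(3),(d[k]@x).max().round(3),'z',(d[k]@z).min().round(3),(d[k]@z).max().round(3))
b=c['pixels'][160:300,270:440]
cv2.imwrite('pics/f%d.png'%(s['t']*100),cv2.resize(b[...,::-1],None,fx=4,fy=4,interpolation=cv2.INTER_CUBIC))
E
python3 fing.py; ls pics
```

```text
12.6 [ 0.6429 -0.1048  0.0878] [ -90.36   -0.32 -140.39] 0.0683 [-0.3  0.3 -0.8] [  -9.3   30.7    1.2   61.    -0.  -138.9] r 0.1351309066178738 ang -50.16351550969057
nut rel TCP: x,z mm -3.999208302070561 4.006314269552608
0.06 25 x -0.013 0.012 z -0.01 0.023
0.072 47 x -0.009 0.014 z -0.005 0.023
0.084 163 x -0.024 0.014 z -0.01 0.023
0.132 36 x -0.043 0.045 z -0.005 0.014
0.144 62 x -0.042 0.047 z -0.003 0.014
0.156 49 x -0.039 0.048 z 0.001 0.014
0.168 30 x -0.049 0.045 z 0.004 0.016
0.18 43 x -0.046 0.058 z -0.004 0.016
0.192 72 x -0.035 0.06 z -0.006 0.02
0.204 54 x -0.028 0.058 z -0.014 0.021
0.216 54 x 0.009 0.057 z -0.015 0.023
0.228 120 x 0.004 0.06 z -0.016 0.023
b6.png
f1260.png
s2.png
s4.png
s5.png
side0.png
side1.png
side3.png
top0.png
top1.png
top3.png
```

jog_arm(deltas=[[[0,0.2,0,0,0,0,0.2],[0,0.2,0,0,0,0,0.2],[0,0,0,0,0,0,0.2],[0,0,0,0,0,0,0.2]]])

```text
t: 13.15
eef_pos: [0.6465, -0.1053, 0.0599]
tcp_rot: [-90.0, 0.0, -140.4]
wrist_force: [-0.1, 0.5, 0.4]
opening: 0.0689
```

```bash
python3 st.py; python3 fing.py; ls pics/f*
```

```text
13.15 [ 0.6465 -0.1053  0.0599] [-8.9990e+01  1.0000e-02 -1.4038e+02] 0.0689 [-0.1  0.5  0.4] [  -9.3   31.7   -1.3   56.9   -0.  -138.9] r 0.13790746428172831 ang -49.14019482182649
nut rel TCP: x,z mm -1.5255678581675982 1.2613786878691573
0.06 23 x -0.009 0.015 z 0.001 0.02
0.072 37 x -0.012 0.016 z -0.007 0.02
0.084 129 x -0.02 0.016 z -0.008 0.021
0.096 2 x -0.035 0.039 z 0.009 0.011
0.108 47 x -0.041 0.047 z -0.005 0.013
0.12 57 x -0.039 0.048 z -0.003 0.014
0.132 41 x -0.041 0.048 z 0.001 0.014
0.144 30 x -0.057 0.048 z 0.004 0.016
0.156 40 x -0.057 0.06 z -0.006 0.019
0.168 73 x -0.033 0.056 z -0.003 0.02
0.18 43 x -0.019 0.057 z -0.015 0.021
0.192 61 x 0.008 0.058 z -0.017 0.022
0.204 125 x 0.009 0.06 z -0.008 0.022
0.216 48 x 0.01 0.04 z -0.01 0.036
0.228 136 x -0.007 0.038 z -0.028 0.04
pics/f1260.png
pics/f1315.png
```

jog_arm(deltas=[[[-0.02,0.25,0.016,0,0,0,0.2],[0,0.25,0,0,0,0,0.2],[0,0,0,0,0,0,0.2],[0,0,0,0,0,0,1],[0,0,0,0,0,0,1],[0,0,0,0,0,0,1],[0,0,0,0,0,0,1]]], force=25)

```text
t: 14.08
eef_pos: [0.6493, -0.1056, 0.0211]
tcp_rot: [-89.9, 0.1, -140.4]
wrist_force: [-1.7, -0.5, 6.5]
opening: 0.0353
```

```bash
python3 st.py; python3 fing.py|head -4; ls pics/f*
```

```text
14.075 [ 0.6493 -0.1056  0.0211] [-8.9890e+01  7.0000e-02 -1.4039e+02] 0.0353 [-1.7 -0.5  6.5] [  -9.2   33.7   -4.1   52.1   -0.  -138.8] r 0.13993075966966004 ang -48.34959230327371
nut rel TCP: x,z mm 0.4483834745661637 -0.7062470077032821
0.06 20 x -0.021 0.028 z 0.008 0.018
0.072 55 x -0.027 0.031 z -0.003 0.018
0.084 85 x -0.024 0.03 z -0.012 0.018
pics/f1260.png
pics/f1315.png
pics/f1407.png
```

jog_arm(deltas=[[[0,0,0,0,0.2,0,1],[0,0,0,0,0.33,0,1],[0,0,0,0,0.33,0,1],[0,0,0,0,0.33,0,1],[0,0,0,0,0.33,0,1],[0,0,0,0,0.33,0,1],[0,0,0,0,0.33,0,1],[0,0,0,0,0.33,0,1],[0,0,0,0,0.33,0,1],[0,0,0,0,0.33,0,1],[0,0,0,0,0.33,0,1],[0,0,0,0,0,0,1]]])

```text
t: 15.62
eef_pos: [0.6465, -0.1049, 0.021]
tcp_rot: [-89.9, -0.1, 114.6]
wrist_force: [-6.2, 1.4, 9.0]
opening: 0.0351
```

```bash
python3 st.py; python3 - <<'E'
from h import *
s=get_state()
c=snap('side'); b=c['pixels'][225:290,325:390]
cv2.imwrite('pics/n1.png',cv2.resize(b[...,::-1],None,fx=8,fy=8,interpolation=cv2.INTER_CUBIC))
E
```

```text
15.625 [ 0.6465 -0.1049  0.021 ] [-8.9890e+01 -8.0000e-02  1.1456e+02] 0.0351 [-6.2  1.4  9. ] [ -9.2  33.6  -4.2  52.4   0.  -33.8] r 0.13762760577355343 ang -49.03044964162308
```

View pics/n1.png

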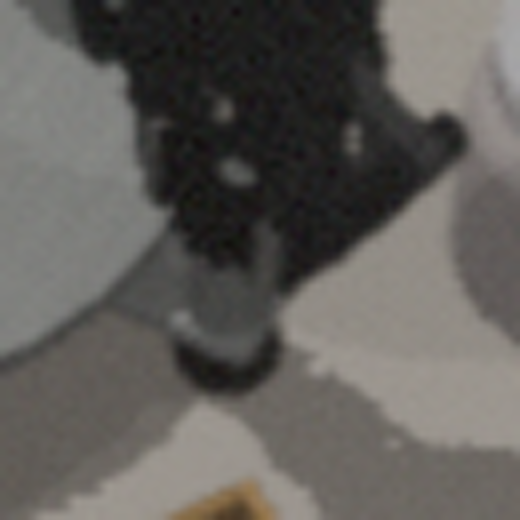

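jog_arm(deltas=[[[0,0,0,0,0,0,0.25],[0,0,0,0,0,0,0.25],[0,0,0,0,0,0,0.25],[0,-0.3,0,0,0,0,0.25],[0,-0.6,0,0,0,0,0.25],[0,-0.6,0,0,0,0,0.25],[0,-0.6,0,0,0,0,0.25],[0.56,0,0.16,0,0,0,0.25],[0.56,0,0.16,0,0,0,0.25],[0.56,0,0.16,0,0,0,0.25],[0.56,0,0.16,0,0,0,0.25],[0.56,0,0.16,0,0,0,0.25]]])

```text
t: 17.18
eef_pos: [0.496, 0.0728, 0.1875]
tcp_rot: [-90.0, -0.0, 114.6]
wrist_force: [-0.0, 0.4, -0.5]
opening: 0.0636
```

```bash
python3 st.py; python3 gap.py 10; python3 - <<'E'
from h import *
c=snap('side'); b=c['pixels'][230:285,325:390]
a=snap('top')['pixels'][165:220,340:405]
cv2.imwrite('pics/n2.png',np.hstack([cv2.resize(i[...,::-1],None,fx=6,fy=6,interpolation=cv2.INTER_CUBIC) for i in(a,b)]))
E
```

```text
17.175 [0.496  0.0728 0.1875] [-9.003e+01 -1.000e-02  1.146e+02] 0.0636 [-0.   0.4 -0.5] [  8.3  12.7 -11.6  65.8   0.  -16.3] r 0.09528650263723677 ang 129.24983840172297
top rod 7 [0.0872 0.0872 0.0881 0.0882 0.0883 0.0885 0.0894] nut 93 0.087 0.0005 gap mm 1.222791412455182
3 [ 0.65181984 -0.10302268  0.08885204]
side rod 8 [0.0891 0.0892 0.0893 0.0896 0.0897 0.0901 0.0902 0.0902] nut 75 0.0884 0.0005 gap mm 1.2254135190931104
4 [ 0.65115063 -0.1070299   0.0901948 ]
```

View pics/n2.png

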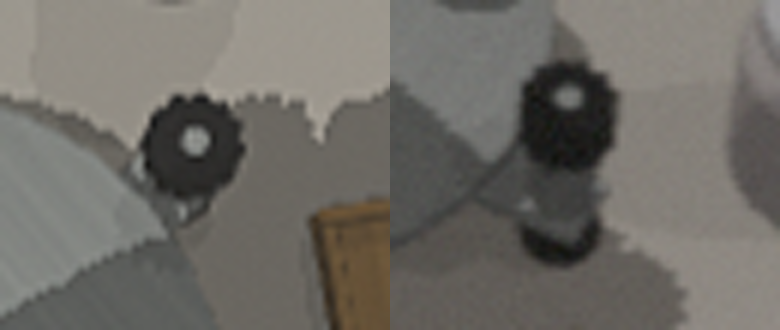

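Both cameras give about 1.2 mm of gap left, so the nut is near 4.5 rad. I turned it 1.83 rad and the rod top fell roughly as expected. It needs about 97° more clockwise. I'll go back and grip it again.

jog_arm(deltas=[[[-0.56,0,-0.16,0,0,0,0.25],[-0.56,0,-0.16,0,0,0,0.25],[-0.56,0,-0.16,0,0,0,0.25],[-0.56,0,-0.16,0,0,0,0.25],[-0.56,0,-0.16,0,0,0,0.25],[0,0.6,0,0,0,0,0.25],[0,0.6,0,0,0,0,0.25],[0,0,0,0,0,0,0.25],[0,0,0,0,0,0,0.25]]])

```text
t: 19.4
eef_pos: [0.6494, -0.1053, 0.0932]
tcp_rot: [-90.1, 0.1, 114.6]
wrist_force: [0.1, 0.1, 1.3]
opening: 0.064
```

```bash
python3 st.py; python3 fing.py|head -8
```

```text
19.4 [ 0.6494 -0.1053  0.0932] [-9.0090e+01  6.0000e-02  1.1463e+02] 0.064 [0.1 0.1 1.3] [ -9.2  30.7   2.   61.2  -0.  -33.8] r 0.1397593555175347 ang -48.24142049802404
nut rel TCP: x,z mm 0.32494252035309656 0.8177864470733944
0.06 22 x -0.019 0.006 z -0.008 0.018
0.072 53 x -0.019 0.008 z -0.007 0.018
0.084 179 x -0.018 0.017 z -0.018 0.019
0.132 11 x -0.041 0.031 z -0.009 0.009
0.144 64 x -0.048 0.045 z -0.011 0.012
0.156 71 x -0.048 0.043 z -0.011 0.012
0.168 66 x -0.049 0.037 z -0.011 0.011
```

jog_arm(deltas=[[[0,0.3,0,0,0,0,0.25],[0,0.3,0,0,0,0,0.25],[0,0.3,0,0,0,0,0.25],[0,0,0,0,0,0,0.25],[0,0,0,0,0,0,1],[0,0,0,0,0,0,1],[0,0,0,0,0,0,1],[0,0,0,0,0,0,1]]])

```text
t: 20.45
eef_pos: [0.6496, -0.1036, 0.0222]
tcp_rot: [-90.2, -0.1, 114.7]
wrist_force: [-1.3, 4.7, 5.8]
opening: 0.035
```

jog_arm(deltas=[[[0,0,0,0,0.25,0,1],[0,0,0,0,0.33,0,1],[0,0,0,0,0.33,0,1],[0,0,0,0,0.33,0,1],[0,0,0,0,0.33,0,1],[0,0,0,0,0.33,0,1],[0,0,0,0,0.33,0,1],[0,0,0,0,0.33,0,1],[0,0,0,0,0.33,0,1],[0,0,0,0,0.33,0,1],[0,0,0,0,0,0,1],[0,0,0,0,0,0,1]]])

```text
t: 21.95
eef_pos: [0.6487, -0.1057, 0.0222]
tcp_rot: [-90.1, -0.1, 18.0]
wrist_force: [-2.9, 0.3, 7.2]
opening: 0.0355
```

```bash
python3 st.py
```

```text
21.95 [ 0.6487 -0.1057  0.0222] [-9.008e+01 -6.000e-02  1.800e+01] 0.0355 [-2.9  0.3  7.2] [-9.2 33.6 -4.  52.3 -0.  62.8] r 0.13960604843684293 ang -48.583146249716044
```

jog_arm(deltas=[[[0,0,0,0,0,0,0.25],[0,0,0,0,0,0,0.25],[0,0,0,0,0,0,0.25],[0,-0.3,0,0,0,0,0.25],[0,-0.6,0,0,0,0,0.25],[0,-0.6,0,0,0,0,0.25],[0,-0.6,0,0,0,0,0.25],[-0.22,0,0.54,0,0,0,0.25],[-0.22,0,0.54,0,0,0,0.25],[-0.22,0,0.54,0,0,0,0.25],[-0.22,0,0.54,0,0,0,0.25],[-0.22,0,0.54,0,0,0,0.25]]])

```text
t: 23.45
eef_pos: [0.4969, 0.074, 0.1876]
tcp_rot: [-90.0, -0.0, 18.0]
wrist_force: [-0.2, 0.5, -0.0]
opening: 0.0644
```

```bash
python3 st.py; python3 gap.py 12; python3 - <<'E'
from h import *
R=[]
near=lambda W,x,y,r:np.hypot(W[...,0]-x,W[...,1]-y)<r
for n in('top','side'):
    c=snap(n); W=cloud(c); m=near(W,.7575,-.1045,.06)&(W[...,2]>.09)&(W[...,2]<.112); print('jar',cv2.minEnclosingCircle(W[m][:,:2].astype(np.float32)))
    m=near(W,.55,0,.13)&(W[...,2]>.118)&(W[...,2]<.17); print(n,'post',m.sum(),np.median(W[m],0).round(4) if m.any() else '')
    R.append(cv2.resize(c['pixels'][90:290,200:440][...,::-1],None,fx=1.65,fy=2,interpolation=cv2.INTER_CUBIC))
cv2.imwrite('pics/e.png',np.hstack(R))
E
```

```text
23.45 [0.4969 0.074  0.1876] [-8.999e+01 -3.000e-02  1.800e+01] 0.0644 [-0.2  0.5 -0. ] [  8.5  12.8 -11.4  65.8   0.   80.5] r 0.09562978321560854 ang 128.3639676677437
top rod 8 [0.0861 0.0865 0.0866 0.0867 0.0868 0.0871 0.0874 0.0875] nut 91 0.0869 0.0006 gap mm -0.08370333415608222
0 [nan nan nan]
side rod 8 [0.0877 0.0879 0.0885 0.0885 0.0886 0.0889 0.089  0.0894] nut 72 0.0884 0.0004 gap mm 0.17692822759013405
0 [nan nan nan]
jar ((0.7572238445281982, -0.10524234175682068), 0.03390044718980789)
top post 0 
jar ((0.7588796615600586, -0.10547566413879395), 0.03482295200228691)
side post 109 [0.4948 0.0663 0.1484]gap.py:12: RuntimeWarning: Mean of empty slice.
  b=k&(r<.017)&(z>np.median(z[ann])+.0015); print(b.sum(),W[b].mean(0))
  ret = um.true_divide(
```

View pics/e.png

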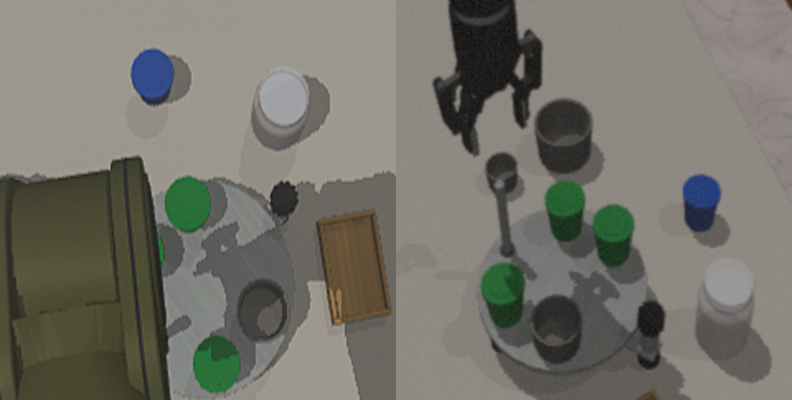

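```bash
python3 -c "
from h import *
print(get_state()['dq'].round(2)); print(close_job())"
```

```text
[ 0.04  0.    0.01 -0.15 -0.04  0.03]
the job is handed in; nothing more can be done
None
```

I turned the turntable so its empty stretch faces the nut, screwed the nut down in two grips, and handed the job in at about 25 s of the 67 s. By my checks the foot should be bearing lightly; no verdict was reported.

**Turntable:** I turned it about 170° counter-clockwise by its post. The post ended at about 130° against a target of about 132°, so the empty stretch faces the nut within roughly 2°.

**Nut:** I turned it 105° clockwise, let go to measure, and then turned it another 97°.
- After the first turn both cameras showed about 1.2 mm of gap left.
- The second turn lowers the foot about 2.15 mm. That should leave 0.7 to 0.95 mm of squash, with the nut at roughly 6.1 to 6.25 rad.

**Last checks:**
- The bright rod end is no longer visible above the nut.
- The cups in view and the ramekin stand upright, though the arm partly hid one cup in the top view.
- The jar has not moved by more than about 1 mm. I judged the tray by eye only, and it looks in place.
- The arm is clear of everything.

**Disagreements:**
- **Gripper height:** the real finger ends sat about 36 mm higher than the reported tool position. My first grip on the post closed on nothing, and I corrected for this afterwards.
- **Final depth reading:** the rod read level with the nut top (−0.1 mm from one camera, +0.2 mm from the other) where I expected about −0.9 mm. I think the nut's top hides the sunken rod, so the amount of squash comes from the turn angle and was not seen directly.
- **First-turn reading:** the cameras showed a 2.0 mm drop where the turn should have given 2.3 mm. I put this down to depth error, but a slight slip is possible. Either way the nut should be inside the allowed range.

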